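Stack and close the instrument tray set

ROBOT

A 6-joint arm with a two-finger parallel gripper is mounted at the origin on the work surface. World frame = base frame: x ahead of the robot, y to its left, z up, the work surface at z = 0. Lengths are in m, angles in rad, forces in N, time in s.
With the tool pointing down it reaches from about 0.4 to 0.825 m from the base axis. Payload 7 kg.
Tool frame: the origin (TCP) lies on the centre line of the jaws, within the pads' length; the fingertips stand 19 mm ahead of it and the grasp point (between the pads) is the TCP; z points along the fingers, y is the direction in which the jaws open and shut (so a half turn about z gives the same grasp; the last joint's range is limited). The gripper opens to 88 mm and grips with 3 to 60 N. Pads are 19 mm wide; open, the fingers measure 130 mm over their backs; the gripper's body (78 mm by 193 mm) begins 47 mm behind the grasp point.
Start: joints at [-1.037, 0.359, 0.012, 0, -1.224, -0.288], TCP at [0.164, -0.655, 0.246] pointing down, gripper open.
Joint ranges: [-3.07, 3.07], [-1.43, 2.12], [-1.02, 1.25], [-3.03, 1.67], [-3.05, -0], [-3.03, 3.03]. Speed limits (rad/s): [2.39, 2.39, 3.01, 3.14, 3.14, 3.14].

INTERFACE

Orientations are given as a rotation vector (axis times angle).
In Python, from cell import ctrl, viewer, spot_in, landmark_of gives the robot as it stands. The module is installed in compiled form; this text tells all that it offers.
- The arm moves only by the shell command python3 -m crank 'ROWS' [OPENING] [FORCE]. ROWS is JSON, a list of rows, each a list of 2 entries, a list of its own where there are three numbers: the shift along the tool's x, y, z each as a share of 200 mm, from -1 to 1, then the turn, a rotation vector about the tool's x, y, z each as a share of pi rad, from -1 to 1. In form: [[[tx, ty, tz], [rx, ry, rz]], ...]. A call has 1 to 8 rows; each row is the pose to reach, as a shift and turn from the pose commanded when the call began, along the tool's axes at that moment, turning the shorter way round; what a row does not reach only later rows make up. A row lasts 1/10 s, in which the tool goes at most 50 mm and 8.59 degrees, less where a joint would pass 70% of its speed; a pose out of reach is approached as far as the arm can. A call with a number of a shift or a turn outside -1 to 1 is refused whole. A call with a gripper value outside its range is refused whole. OPENING is the opening, from -1 (shut) to 1 (fully open), so that 0 is half open, set as the call begins (- or left out, the last holds). The fingers move at their own pace and stop on an object; FORCE is the grip in N (left out, the last holds). Time passes only in rows, so rows that repeat a pose let the fingers close. It gives the time, the measured TCP pose, the force and the opening at its end, in the units of the state.
- ctrl.sense(): the state, without advancing time (a new reading comes with each control period).
- viewer.snapshot(name): name is "scene" or "side" or "wrist"; returns (picture, depth): 480x640x3 uint8, blue, green, red; 480x640 float32, m along the optical axis (not along the pixel's ray), 0 where there is no reading.
- viewer.camera_params(name): a dict with "fx", "fy", "cx", "cy" (pixels), "R" (3x3) and "t" (3): a world point X has camera coordinates R X + t; the wrist camera has in their place "tool_from_camera" (4x4, takes a point from camera to tool coordinates, whose origin is the TCP and whose axes are the flange's). Camera axes: x right, y down, z forward; pixel columns grow to the right and rows downward; lengths in m; the calibration is good to about 2 mm. A picture is of the moment at which its call begins: read the wrist's pose just before it. camera_params takes no time and is no camera call.
- ctrl.sign_off(): hands the job in, once; it reports no verdict.
Trained networks look in the newest picture that a camera, given by its name, has taken for a name from the list of things; names that differ only in an ending like _2 or _b are one class to them, and where a whole thing is asked for, a point or a joint stands for the part that bears it (a point fixed in the world has none). Each returns a list of dicts, best first, with "confidence" (0 to 1); they miss things now and then, are a little off and sometimes report something else, mostly with a low value. They report only what shows in the picture. A call takes as long as a camera call. They do not tell look-alikes from the thing itself.
- spot_in(camera, name): "box" ([left, top, width, height] as shares, 0 to 1, of the picture: columns of its width, rows of its height, round what is visible of it).
- landmark_of(camera, name): "xy" ([column, row] as shares, 0 to 1, of the picture: columns of its width, rows of its height: a listed point, or the origin of a listed thing).
The state is a dict: "t": time; "qpos": joint angles; "joint_velocities": joint speeds; "joint_torque": joint torques, N m; "tool_pos": TCP position; "eef_rot": TCP orientation; "contact_force": force on the tool from outside, world axes, zero at the start; "torque": the same for the moment, N m; "grip_width": finger opening in m.
Only numpy, scipy, OpenCV 4.12 (cv2) and the standard library are available. Lean on these libraries where they do the work, as an engineer would, in place of code of your own. Each camera call takes 0.05 s, during which the arm holds its last target.

TASK

Close up the instrument set: stack the middle tray on the base tray that lies in the metal cradle, then put the lid on the middle tray, each with its cut corners over the cut corners below, its skirt fully down over the rim and level. The base tray was left anywhere along its cradle, so feel for where the skirt goes on; leave the steel dish, the slim steel instrument and the black cup where they are.

Things in the scene. Friction and masses are not known exactly. Their poses are not given: they have to be found in the camera images.
- dock (a point): Centre of the metal cradle at the height of the base tray's rim top, 45 mm over the table. x runs along the cradle to the base tray's cut-corner end, z up. The base tray's own centre lies up to 14 mm either way from here along x; that is NOT reported: feel for it or see it. Across (y), in height and in yaw it is true to this frame. The tray is held firmly (60 N to shift).
- cradle: Aluminium cradle 192 x 110 mm, fixed; origin under its centre, on the table. In it lies the base tray: cream plastic, open, 140 x 90 mm outside, walls 4 mm, both corners at its +x end cut at 45 degrees (18 x 18 mm), the two at the -x end square.
- tray_grip (a point): Middle tray (cream plastic, open, 0.45 kg): its grip point, on the tray's centre line 38 mm above its lower edge, on a rib 12 mm thick along x, 44 mm long along y, that stands from the deck (14 mm) to 48 mm above the lower edge. Seated, it is 73 mm above the table. x to the cut-corner end, z up. Four purple blocks stand on the deck at |x| over 33 and |y| over 24 mm.
- tray_edge (a point): Centre of the middle tray's lower edge. Skirt 150 x 100 mm outside, 144 x 94 mm inside, 10 mm deep, both +x corners cut (21 x 21 mm), -x ones square: it goes over the base tray's rim with 2 mm of play each side, one way round only. Above the deck, walls 140 x 90 mm outside, 4 mm thick, cut corners alike, up to an open rim 50 mm above this point. Seated: 35 mm above the table.
- lid_grip (a point): Lid (cream plastic, 0.3 kg): its grip point, over the lid's centre 40 mm above its lower edge, in the middle of the bar of a bridge handle: bar 12 mm thick along x, 50 mm long along y, from 32 to 48 mm above the lower edge; the flat deck top is at 14 mm. Seated, it is 115 mm above the table. x to the cut-corner end, z up.
- lid_edge (a point): Centre of the lid's lower edge. Its skirt is the same as the middle tray's (150 x 100 mm outside, 144 x 94 mm inside, 10 mm deep, +x corners cut, -x ones square) and goes over the middle tray's rim with 2 mm of play each side, one way round only. Seated: 75 mm above the table.
- dish: Bystander: steel bowl, 120 mm across, 45 mm high; origin under its centre.
- elevator: Bystander: slim steel hand instrument with a flat tip, 195 mm long, lying on the table along its x; origin under its middle.
- trial_cup: Bystander: black plastic dome, 56 mm across, 37 mm high; origin under its centre.
Things that resemble listed ones, but are neither listed nor needed, are in the scene too. What is shaped like the part that bears tray_grip but red or yellow is not meant. Leave any blue look-alike of the cradle alone.

How it is judged:
On the way:
1. the middle tray is fully down and level on the base tray, cut corners matched (height (world z) of tray_grip between 0.07 and 0.0755 m and angle between tray_grip's own z axis and vertical below 0.03 rad and x of tray_grip in the frame of dock between -0.019 and 0.019 m and y of tray_grip in the frame of dock between -0.005 and 0.005 m and angle between the x axis of tray_grip and the x axis of dock, either way round below 0.09 rad), for 0.2 s.
At the end, for the whole second after the job is handed in: Middle tray on base tray: grip point 70-75.5 mm above the table, within 19 mm of the dock along and 5 mm across it. Lid on middle tray: grip point at 111-118 mm, within 5 mm of the tray's centre each way. Both tilted under 0.03 rad, axes within 0.09 rad of what is below (all of step 1 and height (world z) of lid_grip between 0.111 and 0.118 m and angle between lid_grip's own z axis and vertical below 0.03 rad and x of lid_grip in the frame of tray_grip between -0.005 and 0.005 m and y of lid_grip in the frame of tray_grip between -0.005 and 0.005 m and angle between the x axis of lid_grip and the x axis of tray_grip, either way round below 0.09 rad); the robot touches nothing.
It fails at once if a bystander (dish, steel instrument or black cup) is moved by more than 40 mm (distance of any of dish, elevator, trial_cup from where it was at the start of the episode above 0.04 m).
It also fails if it takes over 72 s, if anything falls off the work surface, if the arm or the gripper's body presses on something with over 40 N, if the wrist force passes 120 N, or if a joint passes its speed limit or range.

## Working session

There is one attempt and no reset: what is moved stays moved. The work goes in short steps, Python scripts to look and compute and a shell command to move; the robot and the scene stay as the last step left them, time stands still between calls to the robot, and variables do not carry over. Pictures are saved under pics/ and viewed, and the job is handed in when it is done.

```bash
mkdir -p pics; cat > h.py <<'E'
import numpy as np, cv2
from scipy.spatial.transform import Rotation as Rn
from cell import ctrl, viewer, spot_in, landmark_of
def snap(n,fn):
    s=ctrl.sense(); p,d=viewer.snapshot(n); cv2.imwrite('pics/'+fn+'.png',p); np.savez('pics/'+fn+'.npz',p=p,d=d,pos=s['tool_pos'],rot=s['eef_rot']); return p,d,s
def cam2world(n,s=None):
    c=viewer.camera_params(n)
    if n=='wrist':
        T=np.array(c['tool_from_camera']); W=np.eye(4); W[:3,:3]=Rn.from_rotvec(s['eef_rot']).as_matrix(); W[:3,3]=s['tool_pos']; M=W@T
    else:
        M=np.eye(4); R=np.array(c['R']); M[:3,:3]=R.T; M[:3,3]=-R.T@np.array(c['t'])
    return c,M
def ray_z(n,u,v,z,s=None):
    c,M=cam2world(n,s); d=M[:3,:3]@np.array([(u-c['cx'])/c['fx'],(v-c['cy'])/c['fy'],1]); o=M[:3,3]
    return o+d*(z-o[2])/d[2]
def cloud(n,d,s=None):
    c,M=cam2world(n,s); v,u=np.mgrid[:480,:640]
    P=np.stack([(u-c['cx'])/c['fx']*d,(v-c['cy'])/c['fy']*d,d],-1)
    W=P@M[:3,:3].T+M[:3,3]; W[d<=0]=np.nan; return W
E
python3 - <<'E'
from h import *
print(ctrl.sense())
for n in('scene','side','wrist'):
    p,d,s=snap(n,n+'0')
    for k in('tray_grip','lid_grip','cradle','dock','dish','elevator','trial_cup','tray_edge','lid_edge'):
        r=landmark_of(n,k)
        for q in r[:4]:
            u,v=q['xy'][0]*640,q['xy'][1]*480
            z=dict(tray_grip=.038,lid_grip=.04,dock=.045).get(k,0)
            print(n,k,round(q['confidence'],2),int(u),int(v),ray_z(n,u,v,z,s).round(3), d[min(int(v),479),min(int(u),639)])
print(ctrl.sense()['t'])
E
```

```text
{'t': 0.0, 'qpos': array([-1.03691164e+00,  3.59390648e-01,  1.10852065e-02, -3.29099364e-04,
       -1.22408037e+00, -2.88099481e-01]), 'joint_velocities': array([ 0.0005874 , -0.00048454,  0.00156221, -0.00049391, -0.0001052 ,
        0.00113188]), 'joint_torque': array([-8.65404490e-04, -5.82717061e+01,  2.93041921e+01,  6.99676797e+00,
        6.67884975e-03, -1.17167656e-04]), 'tool_pos': array([ 0.16410857, -0.65429712,  0.24463548]), 'eef_rot': array([ 3.84889544e-01, -3.11757128e+00, -2.48275301e-03]), 'contact_force': array([ 0.50688063,  0.62321545, -0.94002882]), 'torque': array([0.03690618, 0.05333231, 0.03843527]), 'grip_width': 0.08782965694260385}
scene tray_grip 0.83 257 131 [0.263 0.248 0.038] 1.2986424
scene tray_grip 0.73 325 169 [0.468 0.242 0.038] 1.2176688
scene tray_grip 0.41 314 263 [0.607 0.023 0.038] 1.0996217
scene lid_grip 0.65 120 341 [ 0.446 -0.316  0.04 ] 0.9471436
scene cradle 0.69 362 416 [ 0.844 -0.154  0.   ] 0.8786829
scene cradle 0.56 317 278 [0.617 0.019 0.   ] 1.0464355
scene dock 0.89 366 404 [ 0.846 -0.151  0.045] 0.9120337
scene dock 0.58 319
[... 771 characters left out ...]
.04 ] 1.1868083
side cradle 0.92 302 260 [0.609 0.019 0.   ] 1.3456509
side cradle 0.79 227 212 [ 0.852 -0.163  0.   ] 1.5317452
side dock 0.72 296 247 [0.617 0.031 0.045] 1.4095114
side dock 0.72 227 203 [ 0.836 -0.132  0.045] 1.5981536
side dish 0.85 220 343 [0.704 0.318 0.   ] 1.1898566
side dish 0.22 386 195 [ 0.45  -0.323  0.   ] 1.6459086
side elevator 0.61 293 191 [ 0.706 -0.3    0.   ] 1.696844
side trial_cup 0.94 392 281 [0.395 0.058 0.   ] 1.3237652
side tray_edge 0.9 453 346 [0.258 0.245 0.   ] 1.1527216
side tray_edge 0.76 348 416 [0.431 0.45  0.   ] 1.0215056
side tray_edge 0.62 345 339 [0.467 0.261 0.   ] 1.1319677
side lid_edge 0.96 385 195 [ 0.45  -0.321  0.   ] 1.6399678
1.5
```

View pics/scene0.png

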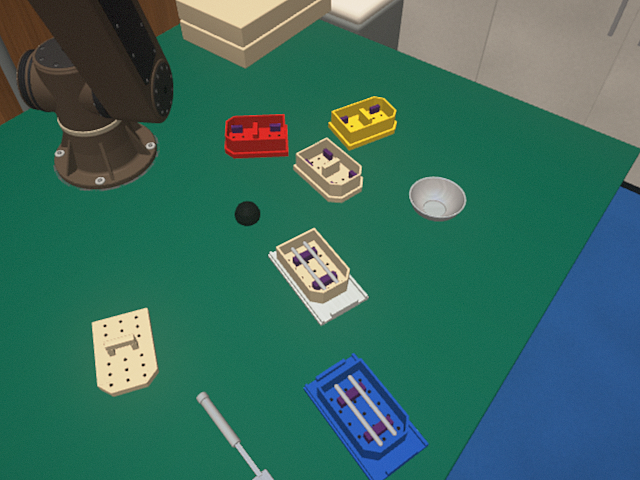

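View pics/side0.png

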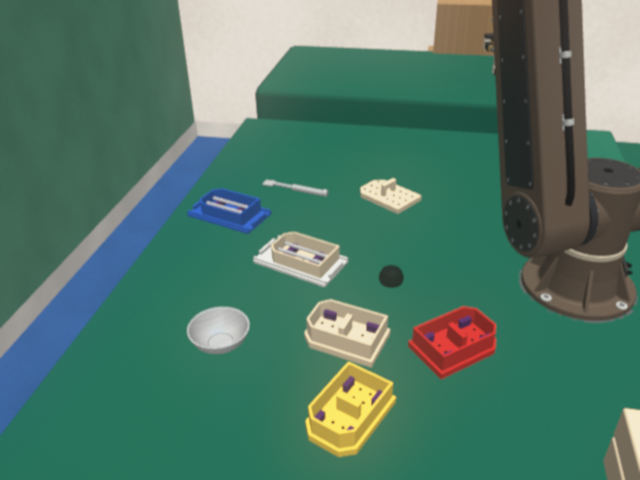

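Scene view: the cream middle tray is at about (328,170), the white/aluminium cradle with the base tray at (317,275), and the lid at (125,350). Red, yellow and blue are decoys. Next I'll get outlines from the depth data.

```bash
python3 - <<'E'
from h import *
for n in('scene','side'):
    z=np.load(f'pics/{n}0.npz'); W=cloud(n,z['d'])
    tab=W[(abs(W[...,0]-.5)<.2)&(abs(W[...,1])<.4)]; print(n,'table',np.median(tab[:,2]))
    for nm,c,bands in(('tray',(.468,.255),[(.044,.056),(.012,.02)]),('cradle',(.612,.027),[(.04,.05),(.003,.015)]),('lid',(.447,-.315),[(.009,.02),(.042,.055)])):
        for lo,hi in bands:
            m=(np.hypot(W[...,0]-c[0],W[...,1]-c[1])<.13)&(W[...,2]>lo)&(W[...,2]<hi)
            P=W[m]
            if len(P)<20: print(nm,lo,len(P));continue
            (cx,cy),wh,a=cv2.minAreaRect((P[:,:2]*1000).astype(np.float32))
            print(n,nm,lo,hi,len(P),'c',round(cx,1),round(cy,1),np.round(wh,1),round(a,1),'zmed',np.median(P[:,2]).round(4))
E
```

```text
scene table -0.00016059208494456634
scene tray 0.044 0.056 567 c 475.2 292.6 [163.  146.4] 75.1 zmed 0.048
scene tray 0.012 0.02 782 c 461.7 272.4 [174.6 185.1] 54.9 zmed 0.0143
scene cradle 0.04 0.05 544 c 604.1 23.9 [ 92.  144.3] 71.1 zmed 0.0437
scene cradle 0.003 0.015 2523 c 608.6 23.6 [247.  241.9] 53.6 zmed 0.0098
scene lid 0.009 0.02 3959 c 444.5 -316.8 [100.7 153.6] 56.4 zmed 0.0133
scene lid 0.042 0.055 214 c 445.3 -316.4 [48.8 14.8] 55.8 zmed 0.0472
side table -0.00023003453301628785
side tray 0.044 0.056 750 c 475.8 293.0 [163.9 141.9] 75.7 zmed 0.0477
side tray 0.012 0.02 1016 c 453.6 268.0 [165.  174.9] 50.4 zmed 0.014
side cradle 0.04 0.05 366 c 605.5 26.8 [ 97.1 144.9] 72.0 zmed 0.0431
side cradle 0.003 0.015 1072 c 619.7 33.0 [228.9 228.2] 40.8 zmed 0.0094
side lid 0.009 0.02 899 c 447.1 -314.6 [108.8 156. ] 56.1 zmed 0.0129
side lid 0.042 0.055 62 c 445.6 -311.0 [57.3 16.1] 56.5 zmed 0.0457
```

```bash
python3 - <<'E'
from h import *
for n in('scene','side'):
    z=np.load(f'pics/{n}0.npz'); W=cloud(n,z['d']); 
    for nm,c,r,lo,hi in(('tray',(.468,.255),.09,.044,.056),('base',(.605,.025),.09,.038,.05),('lid',(.446,-.315),.1,.009,.02)):
        m=(np.hypot(W[...,0]-c[0],W[...,1]-c[1])<r)&(W[...,2]>lo)&(W[...,2]<hi)
        P=(W[m]*1000)[:,:2].astype(np.float32)
        (cx,cy),wh,a=cv2.minAreaRect(P)
        print(n,nm,len(P),round(cx,1),round(cy,1),np.round(wh,1),round(a,1))
        L=np.radians(a+(90 if wh[1]>wh[0] else 0)); ex=np.array([np.cos(L),np.sin(L)]); ey=np.array([-ex[1],ex[0]])
        Q=P-[cx,cy]; x=Q@ex; y=Q@ey; hl,hw=max(wh)/2,min(wh)/2
        for sx in(1,-1):
            for sy in(1,-1): print('  corner',sx,sy,'maxsum dist', round(hl+hw-(sx*x+sy*y).max(),1))
        print('  dir deg',np.degrees(L))
s=ctrl.sense();print(s['tool_pos'],Rn.from_rotvec(s['eef_rot']).as_matrix().round(3)); print(viewer.camera_params('wrist'))
E
```

```text
scene tray 532 466.2 258.7 [ 92.9 146.3] 75.2
  corner 1 1 maxsum dist 5.9
  corner 1 -1 maxsum dist 7.5
  corner -1 1 maxsum dist 15.2
  corner -1 -1 maxsum dist 21.0
  dir deg 165.21137237548828
scene base 632 603.7 24.1 [ 92.  145.2] 71.1
  corner 1 1 maxsum dist 3.4
  corner 1 -1 maxsum dist 5.0
  corner -1 1 maxsum dist 19.1
  corner -1 -1 maxsum dist 21.1
  dir deg 161.13260650634766
scene lid 3959 444.5 -316.8 [100.7 153.6] 56.4
  corner 1 1 maxsum dist 4.8
  corner 1 -1 maxsum dist 3.9
  corner -1 1 maxsum dist 21.8
  corner -1 -1 maxsum dist 21.2
  dir deg 146.3662872314453
side tray 706 467.6 261.5 [ 98.4 142.1] 76.2
  corner 1 1 maxsum dist 7.0
  corner 1 -1 maxsum dist 2.8
  corner -1 1 maxsum dist 20.6
  corner -1 -1 maxsum dist 22.1
  dir deg 166.21126556396484
side base 462 605.4 26.8 [ 97.1 145.1] 72.0
  corner 1 1 maxsum dist 7.5
  corner 1 -1 maxsum dist 5.1
  corner -1 1 maxsum dist 22.1
  corner -1 -1 maxsum dist 25.7
  dir deg 161.96124267578125
side lid 899 447.1 -314.6 [108.8 156. ] 56.1
  corner 1 1 maxsum dist 4.6
  corner 1 -1 maxsum dist 5.2
  corner -1 1 maxsum dist 29.2
  corner -1 -1 maxsum dist 32.4
  dir deg 146.12726593017578
[ 0.16422364 -0.65468753  0.24553943] [[-0.97  -0.243 -0.   ]
 [-0.243  0.97   0.   ]
 [ 0.     0.    -1.   ]]
{'fx': 404.05475808554763, 'fy': 404.05475808554763, 'cx': 322.234912483108, 'cy': 237.27756142025652, 'tool_from_camera': array([[-2.44485115e-04, -9.56024913e-01, -2.93285365e-01,
         7.94325398e-02],
       [ 9.99999737e-01, -4.33809588e-04,  5.80484894e-04,
         7.82149834e-04],
       [-6.82188024e-04, -2.93285146e-01,  9.56024768e-01,
        -1.39773696e-01],
       [ 0.00000000e+00,  0.00000000e+00,  0.00000000e+00,
         1.00000000e+00]])}
```

View pics/wrist0.png

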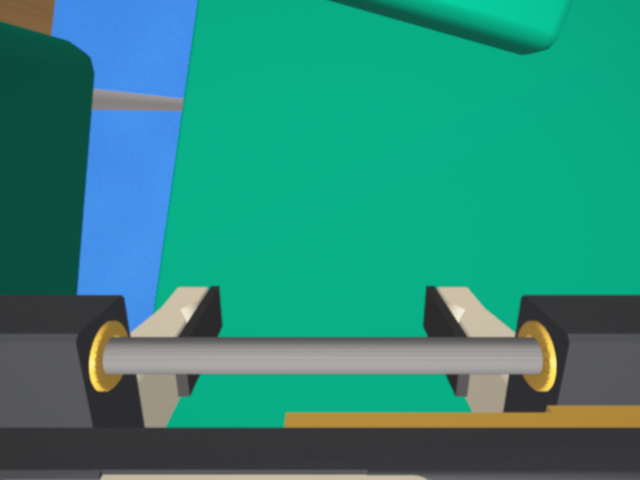

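```bash
cat > plan.py <<'E'
# usage: plan.py x y z yawdeg(of tool y)  -> shift total in tool shares and turn share
import sys; from h import *
def Rd(a): a=np.radians(a); return np.array([[-np.sin(a),np.cos(a),0],[np.cos(a),np.sin(a),0],[0,0,-1]]).T
x,y,z,a=map(float,sys.argv[1:5]); s=ctrl.sense()
R=Rn.from_rotvec(s['eef_rot']).as_matrix(); d=R.T@(np.array([x,y,z])-s['tool_pos'])
w=Rn.from_matrix(R.T@Rd(a)).as_rotvec()
print('pos',s['tool_pos'].round(4),'yaw',round(np.degrees(np.arctan2(R[1,1],R[0,1])),2),'tilt',np.arccos(-R[2,2]).round(4),'t',round(s['t'],2),'F',s['contact_force'].round(1),'g',round(s['grip_width'],4),'q6',s['qpos'][5].round(2))
print('shift shares',(d/.2).round(4),'turn shares',(w/np.pi).round(4),'rot deg',np.degrees(w).round(1),'rows>=',max(np.linalg.norm(d)/.05,np.degrees(np.linalg.norm(w))/8.59).round(1))
E
python3 plan.py .59 -.02 .30 161.5
```

```text
pos [ 0.1642 -0.6547  0.2455] yaw 104.08 tilt 0.0 t 1.5 F [-0.5  0.8 -0.3] g 0.0876 q6 -0.29
shift shares [-2.8371  2.56   -0.2722] turn shares [ 0.     0.    -0.319] rot deg [  0.    0.  -57.4] rows>= 15.3
```

```bash
python3 -m crank '[[[-1,0.9,-0.27],[0,0,0]],[[-1,0.9,-0.27],[0,0,0]],[[-1,0.9,-0.27],[0,0,0]],[[-1,0.9,-0.27],[0,0,0]],[[-1,0.9,-0.27],[0,0,0]],[[-1,0.9,-0.27],[0,0,0]]]' 0 20
python3 -m crank '[[[-1,0.9,0],[0,0,0]],[[-1,0.9,0],[0,0,0]],[[-1,0.9,0],[0,0,0]],[[-1,0.9,0],[0,0,0]],[[-1,0.9,0],[0,0,0]],[[-1,0.9,0],[0,0,0]]]' 
python3 plan.py .59 -.02 .30 161.5
```

```text
t: 2.1
tool_pos: [0.316, -0.4291, 0.3011]
eef_rot: [-0.388, 3.116, -0.002]
contact_force: [0.2, -1.0, 0.2]
grip_width: 0.0465
t: 2.7
tool_pos: [0.4664, -0.2051, 0.2998]
eef_rot: [-0.389, 3.116, 0.0]
contact_force: [-0.5, 0.2, -0.0]
grip_width: 0.0438
pos [ 0.4664 -0.2051  0.2998] yaw 104.24 tilt 0.0011 t 2.7 F [-0.5  0.2 -0. ] g 0.0438 q6 -1.29
shift shares [-8.268e-01  7.452e-01  1.000e-04] turn shares [-2.000e-04  3.000e-04 -3.181e-01] rot deg [ -0.    0.1 -57.3] rows>= 6.7
```

```bash
python3 -m crank '[[[-0.83,0.745,0],[0,0,-0.318]],[[-0.83,0.745,0],[0,0,-0.318]],[[-0.83,0.745,0],[0,0,-0.318]],[[-0.83,0.745,0],[0,0,-0.318]],[[-0.83,0.745,0],[0,0,-0.318]],[[-0.83,0.745,0],[0,0,-0.318]],[[-0.83,0.745,0],[0,0,-0.318]],[[-0.83,0.745,0],[0,0,-0.318]]]' 
cat > look.py <<'E'
import sys; from h import *
fn=sys.argv[1]; cx,cy,r,lo,hi=map(float,sys.argv[2:7])
p,d,s=snap('wrist',fn); W=cloud('wrist',d,s)
m=(np.hypot(W[...,0]-cx,W[...,1]-cy)<r)&(W[...,2]>lo)&(W[...,2]<hi)
P=(W[m]*1000)[:,:2].astype(np.float32); (a0,b0),wh,a=cv2.minAreaRect(P)
L=a+(90 if wh[1]>wh[0] else 0)
print(len(P),'c',round(a0,1),round(b0,1),np.round(wh,1),'L',round(L,1),'zmed',np.median(W[m][:,2]).round(4))
q=p.copy(); q[m]=(255,0,255); cv2.imwrite('pics/'+fn+'_m.png',q)
E
python3 look.py w1 .604 .025 .1 .038 .05; python3 plan.py .59 -.02 .3 161.5
```

```text
t: 3.5
tool_pos: [0.5895, -0.0229, 0.2994]
eef_rot: [1.834, -2.551, -0.0]
contact_force: [0.1, -0.5, -0.7]
grip_width: 0.044
2242 c 605.3 26.2 [ 90.8 140.4] L 161.1 zmed 0.0454
pos [ 0.5894 -0.0232  0.2996] yaw 161.2 tilt 0.0001 t 3.55 F [-0.7 -0.4  0.5] g 0.0436 q6 -0.62
shift shares [-0.016   0.0022 -0.0022] turn shares [-0.     -0.     -0.0016] rot deg [-0.  -0.  -0.3] rows>= 0.1
```

View pics/w1.png

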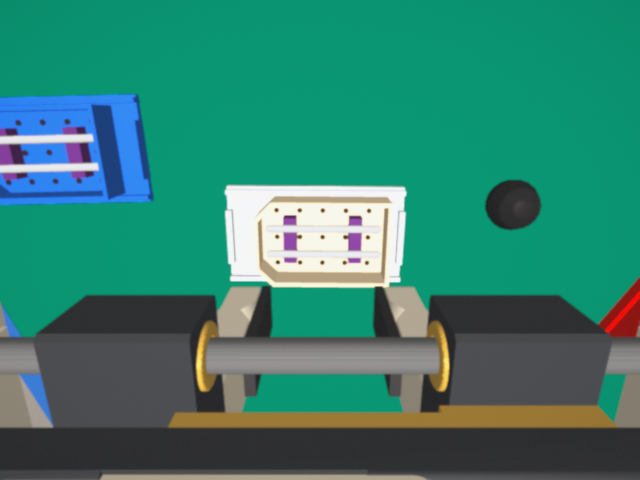

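View pics/w1_m.png

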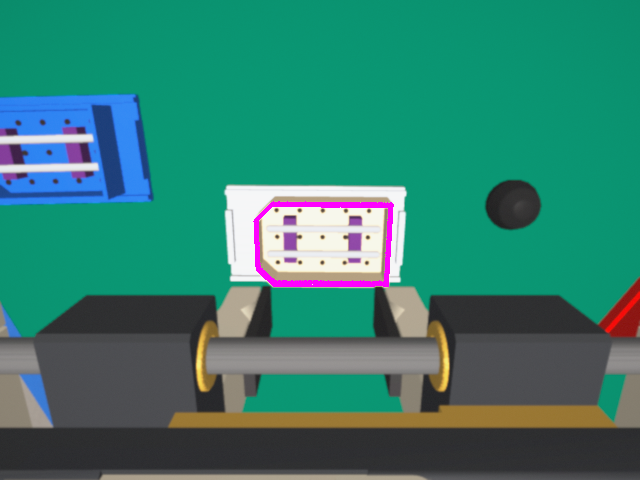

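```bash
python3 plan.py .454 .212 .30 165.5
```

```text
pos [ 0.5894 -0.0232  0.2996] yaw 161.2 tilt 0.0001 t 3.55 F [-0.7 -0.4  0.5] g 0.0436 q6 -0.62
shift shares [-0.8951  1.0197 -0.0023] turn shares [-0.     -0.     -0.0239] rot deg [-0.  -0.  -4.3] rows>= 5.4
```

```bash
python3 -m crank '[[[-0.895,1,0],[0,0,-0.024]],[[-0.895,1,0],[0,0,-0.024]],[[-0.895,1,0],[0,0,-0.024]],[[-0.895,1,0],[0,0,-0.024]],[[-0.895,1,0],[0,0,-0.024]],[[-0.895,1,0],[0,0,-0.024]],[[-0.895,1,0],[0,0,-0.024]]]' 
python3 look.py w2 .467 .26 .092 .044 .056; python3 plan.py .467 .26 .038 165.5
```

```text
t: 4.25
tool_pos: [0.4561, 0.2122, 0.3]
eef_rot: [-1.926, 2.481, 0.001]
contact_force: [-0.2, 0.0, -0.1]
grip_width: 0.0437
2690 c 468.0 261.5 [ 91.2 140.1] L 165.9 zmed 0.0501
pos [0.4567 0.2112 0.3   ] yaw 165.62 tilt 0.0009 t 4.3 F [ 0.8 -0.7  0.1] g 0.0437 q6 -1.08
shift shares [-0.2483  0.0111  1.3101] turn shares [-0.0001  0.0002  0.0007] rot deg [-0.   0.   0.1] rows>= 5.3
```

View pics/w2_m.png

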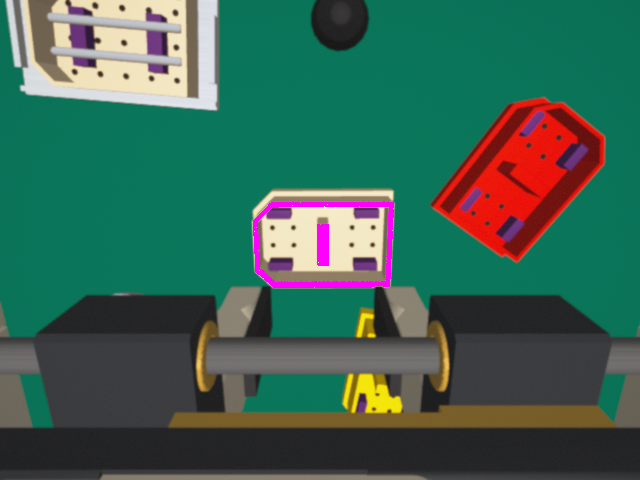

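Wrist view: the middle tray is centred at (323,245) with its cut corners to the left and its rib at x=323. The mask measures 140x91 mm, which matches the spec. Descending to grip it.

```bash
python3 plan.py .468 .2615 .14 165.9;  python3 - <<'E'
from h import *
z=np.load('pics/w2.npz'); W=cloud('wrist',z['d'],dict(tool_pos=z['pos'],eef_rot=z['rot']))
m=(np.hypot(W[...,0]-.468,W[...,1]-.2615)<.03)&(W[...,2]>.03)
print(W[m].mean(0), cv2.minAreaRect((W[m][:,:2]*1000).astype(np.float32)))
E
```

```text
pos [0.4567 0.2112 0.3   ] yaw 165.62 tilt 0.0009 t 4.3 F [ 0.8 -0.7  0.1] g 0.0437 q6 -1.08
shift shares [-0.2572  0.0079  0.8001] turn shares [-0.0001  0.0002 -0.0015] rot deg [-0.   0.  -0.3] rows>= 3.4
[0.46746638 0.25891049 0.04783196] ((468.0381774902344, 260.94049072265625), (43.943939208984375, 11.470955848693848), 75.59148406982422)
```

```bash
python3 -m crank '[[[-0.257,0.008,0.5],[0,0,-0.0015]],[[-0.257,0.008,0.5],[0,0,-0.0015]],[[-0.257,0.008,0.5],[0,0,-0.0015]],[[-0.257,0.008,0.8],[0,0,-0.0015]],[[-0.257,0.008,0.8],[0,0,-0.0015]],[[-0.257,0.008,0.8],[0,0,-0.0015]]]' 
python3 plan.py .468 .2615 .039 165.9
```

```text
t: 4.9
tool_pos: [0.4683, 0.259, 0.139]
eef_rot: [1.928, -2.476, 0.002]
contact_force: [0.2, -0.6, 0.1]
grip_width: 0.0438
pos [0.4683 0.259  0.139 ] yaw 165.82 tilt 0.0036 t 4.9 F [ 0.2 -0.6  0.1] g 0.0438 q6 -1.12
shift shares [-0.0133  0.0039  0.4997] turn shares [ 0.0004 -0.0011 -0.0005] rot deg [ 0.1 -0.2 -0.1] rows>= 2.0
```

```bash
python3 -m crank '[[[-0.005,0.002,0.2],[0,0,0]],[[-0.005,0.002,0.35],[0,0,0]],[[-0.005,0.002,0.45],[0,0,0]],[[-0.005,0.002,0.5],[0,0,0]],[[-0.005,0.002,0.5],[0,0,0]]]' 
python3 plan.py .468 .2615 .039 165.9
```

```text
t: 5.4
tool_pos: [0.469, 0.2617, 0.0403]
eef_rot: [-1.931, 2.477, -0.0]
contact_force: [-0.0, 0.4, 0.3]
grip_width: 0.0437
pos [0.469  0.2617 0.0403] yaw 165.89 tilt 0.0005 t 5.4 F [-0.   0.4  0.3] g 0.0437 q6 -1.12
shift shares [0.0023 0.0045 0.0067] turn shares [-0.0001  0.0001 -0.0001] rot deg [-0.  0. -0.] rows>= 0.0
```

```bash
python3 -m crank '[[[0,0,0.007],[0,0,0]],[[0,0,0.007],[0,0,0]],[[0,0,0.007],[0,0,0]],[[0,0,0.007],[0,0,0]],[[0,0,0.007],[0,0,0]],[[0,0,0.007],[0,0,0]],[[0,0,0.007],[0,0,0]],[[0,0,0.007],[0,0,0]]]' -1 35
python3 plan.py .468 .2615 .039 165.9
```

```text
t: 6.2
tool_pos: [0.4685, 0.2618, 0.0387]
eef_rot: [-1.932, 2.476, -0.0]
contact_force: [-2.0, -0.9, 6.1]
grip_width: 0.012
pos [0.4685 0.2618 0.0387] yaw 165.93 tilt 0.0006 t 6.2 F [-2.  -0.9  6.1] g 0.012 q6 -1.12
shift shares [ 0.0022  0.0019 -0.0015] turn shares [-0.0001  0.0002  0.0002] rot deg [-0.  0.  0.] rows>= 0.0
```

```bash
python3 -m crank '[[[0,0,-0.1],[0,0,0]],[[0,0,-0.3],[0,0,0]],[[0,0,-0.5],[0,0,0]],[[0,0,-0.7],[0,0,0]],[[0,0,-0.7],[0,0,0]],[[0,0,-0.7],[0,0,0]]]'
python3 plan.py .6053 .0262 .16 161.1; python3 - <<'E'
from h import *
p,d,s=snap('wrist','w3'); snap('side','s3')
E
```

```text
t: 6.8
tool_pos: [0.4678, 0.2616, 0.1782]
eef_rot: [-1.931, 2.477, 0.002]
contact_force: [-0.4, -0.8, -5.0]
grip_width: 0.0114
pos [0.4678 0.2616 0.1782] yaw 165.89 tilt 0.0012 t 6.8 F [-0.4 -0.8 -5. ] g 0.0114 q6 -1.12
shift shares [ 0.9739 -0.9537  0.0893] turn shares [0.0001 0.0004 0.0266] rot deg [0.  0.1 4.8] rows>= 5.5
```

View pics/w3.png

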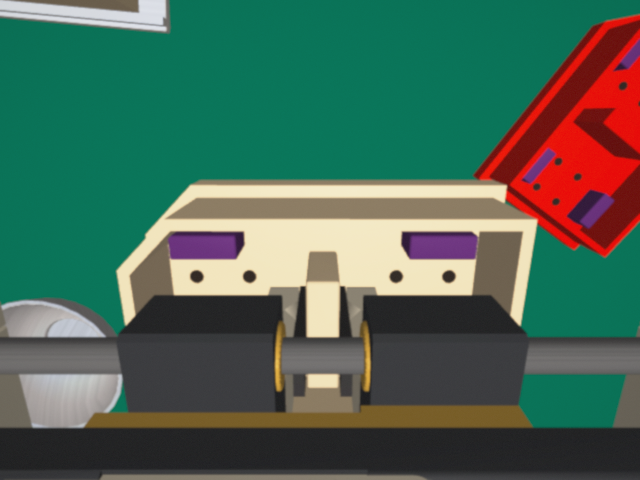

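View pics/s3.png

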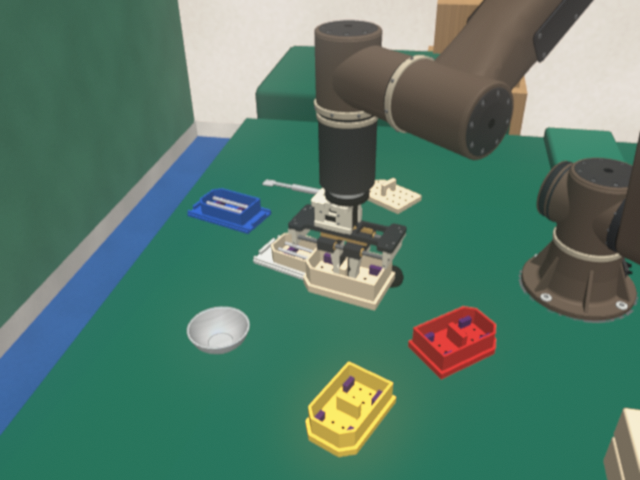

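```bash
cat > held.py <<'E'
import sys; from h import *
fn=sys.argv[1]; z0=float(sys.argv[2]); z1=float(sys.argv[3])
z=np.load(f'pics/{fn}.npz'); d=z['d']; c=viewer.camera_params('wrist'); T=np.array(c['tool_from_camera'])
v,u=np.mgrid[:480,:640]; P=np.stack([(u-c['cx'])/c['fx']*d,(v-c['cy'])/c['fy']*d,d],-1)@T[:3,:3].T+T[:3,3]
m=(d>0)&(P[...,2]>-z1)&(P[...,2]<-z0)&(P[...,0]<-.02)&(v<420)&(abs(P[...,1])<.09)&(P[...,0]>-.07)
Q=P[m]*1000; print(len(Q),'tool y',Q[:,1].min().round(1),Q[:,1].max().round(1),'x min',Q[:,0].min().round(1),'z med',np.median(Q[:,2]).round(2))
e=[];
for y in range(-45,60,5):
    s=Q[abs(Q[:,1]-y)<2.5]
    if len(s): e.append((y,np.percentile(s[:,0],3),np.median(s[:,2])))
e=np.array(e); f=np.polyfit(e[:,0],e[:,1],1); g=np.polyfit(e[:,0],e[:,2],1); print('far edge x at 0',f[1].round(2),'slope deg',np.degrees(np.arctan(f[0])).round(2),'z slope',g[0].round(4),'z0',g[1].round(2))
E
python3 held.py w3 .007 .016
```

```text
55 tool y -5.5 5.9 x min -21.5 z med -9.53
far edge x at 0 -21.27 slope deg -1.85 z slope 0.0364 z0 -9.47
```

```bash
python3 - <<'E'
from h import *
z=np.load('pics/w3.npz'); d=z['d']; c=viewer.camera_params('wrist'); T=np.array(c['tool_from_camera'])
v,u=np.mgrid[:480,:640]; P=np.stack([(u-c['cx'])/c['fx']*d,(v-c['cy'])/c['fy']*d,d],-1)@T[:3,:3].T+T[:3,3]
for col in (260,340,420):
  for r in range(170,300,8): print(col,r,(P[r,col]*1000).round(1),d[r,col].round(3))
E
```

```text
260 170 [ 36.3 -48.2 177.1] 0.315
260 178 [ 30.  -48.7 178. ] 0.318
260 186 [ 50.4 -25.1  24. ] 0.165
260 194 [ 46.9 -25.4  24.8] 0.167
260 202 [ 45.9 -23.8  13.9] 0.157
260 210 [ 45.7 -21.9   0.9] 0.144
260 218 [ 45.5 -20.4  -9.6] 0.134
260 226 [ 43.2 -20.2 -11.1] 0.133
260 234 [ 29.8 -26.1  24.3] 0.171
260 242 [ 26.  -26.4  25.2] 0.173
260 250 [ 22.6 -26.4  24.6] 0.174
260 258 [ 19.1 -26.5  24.1] 0.174
260 266 [ 15.8 -26.5  23.1] 0.174
260 274 [ 12.  -26.7  23.3] 0.176
260 282 [  7.8 -27.1  24.3] 0.178
260 290 [  3.9 -27.2  24.4] 0.179
260 298 [ 37.8 -14.1 -54.3] 0.094
340 170 [ 36.4  14.2 176.6] 0.315
340 178 [ 30.1  14.3 177.1] 0.317
340 186 [50.4  7.6 23.8] 0.165
340 194 [47.1  7.6 23.9] 0.166
340 202 [45.6  7.2 14.9] 0.158
340 210 [45.5  6.7  1.9] 0.145
340 218 [ 45.6   6.2 -10. ] 0.134
340 226 [ 43.3   6.2 -11.5] 0.133
340 234 [29.9  7.8 24. ] 0.171
340 242 [26.3  7.9 24.1] 0.172
340 250 [23.   7.9 23.3] 0.172
340 258 [18.5  8.  25.6] 0.176
340 266 [15.6  8.  23.6] 0.175
340 274 [12.1  8.  23.1] 0.175
340 282 [ 8.   8.1 23.8] 0.177
340 290 [ 8.9  7.6 13.5] 0.167
340 298 [8.7 7.3 6.2] 0.16
420 170 [ 36.1  77.1 178.9] 0.317
420 178 [ 30.   77.2 177.3] 0.317
420 186 [50.4 40.1 23.6] 0.165
420 194 [47.  40.4 24. ] 0.166
420 202 [45.8 38.3 14.3] 0.157
420 210 [45.8 35.2  0.8] 0.144
420 218 [ 45.8  32.5 -10.7] 0.133
420 226 [ 43.3  32.4 -11.7] 0.133
420 234 [34.5 37.8  8.6] 0.155
420 242 [31.8 37.6  6.8] 0.154
420 250 [29.3 37.3  4.8] 0.153
420 258 [25.7 37.8  6. ] 0.155
420 266 [15.1 42.9 24.8] 0.176
420 274 [11.6 43.  24.3] 0.177
420 282 [ 8.2 43.  23.3] 0.177
420 290 [ 4.2 43.4 23.8] 0.178
420 298 [ 38.   22.8 -54.8] 0.093
```

```bash
sed -i "s/(P\[...,0\]<-.02).*/(P[...,0]>.02)\&(v<420)\&(abs(P[...,1])<.09)\&(P[...,0]<.07)\&(abs(P[...,1])>.0)/; s/'x min',Q\[:,0\].min/'x max',Q[:,0].max/; s/np.percentile(s\[:,0\],3)/np.percentile(s[:,0],97)/" held.py; python3 held.py w3 .009 .015;python3 held.py w3 -.001 .006;  python3 held.py w3 -.026 -.022
```

```text
7395 tool y -70.1 70.9 x max 46.2 z med -11.81
far edge x at 0 45.86 slope deg -0.01 z slope -0.0004 z0 -11.78
2553 tool y -66.2 70.4 x max 46.2 z med -2.68
far edge x at 0 45.96 slope deg -0.04 z slope 0.0015 z0 -2.63
8800 tool y -74.5 75.9 x max 51.1 z med 24.0
far edge x at 0 50.57 slope deg 0.02 z slope -0.0003 z0 24.0
```

```bash
python3 -m crank '[[[0.97,-0.95,0.09],[0,0,0.0265]],[[0.97,-0.95,0.09],[0,0,0.0265]],[[0.97,-0.95,0.09],[0,0,0.0265]],[[0.97,-0.95,0.09],[0,0,0.0265]],[[0.97,-0.95,0.09],[0,0,0.0265]],[[0.97,-0.95,0.09],[0,0,0.0265]],[[0.97,-0.95,0.09],[0,0,0.0265]]]'
python3 plan.py .606 .0266 .1 161.1; python3 - <<'E'
from h import *
p,d,s=snap('wrist','w4'); snap('scene','c4'); snap('side','s4')
E
python3 held.py w4 .009 .015
```

```text
t: 7.6
tool_pos: [0.605, 0.0238, 0.1568]
eef_rot: [1.819, -2.555, -0.002]
contact_force: [-0.3, -0.2, -4.2]
grip_width: 0.0117
pos [0.605  0.0238 0.1568] yaw 160.91 tilt 0.0055 t 7.6 F [-0.3 -0.2 -4.2] g 0.0117 q6 -0.69
shift shares [-0.0156 -0.0012  0.2838] turn shares [ 0.0014 -0.0011 -0.001 ] rot deg [ 0.2 -0.2 -0.2] rows>= 1.1
7514 tool y -70.1 71.1 x max 46.3 z med -11.81
far edge x at 0 45.86 slope deg -0.01 z slope -0.0006 z0 -11.77
```

View pics/w4.png

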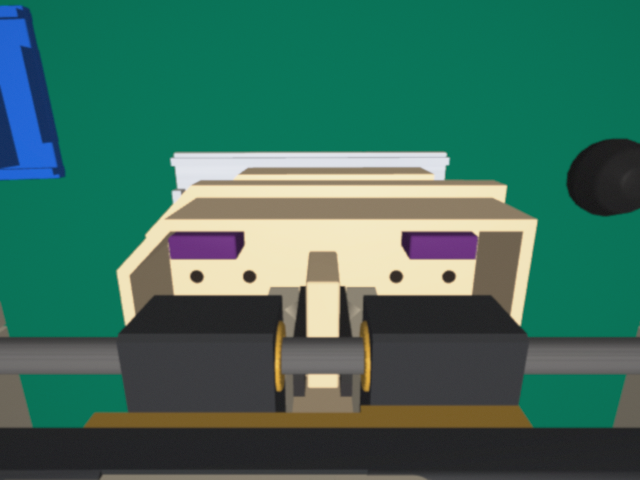

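```bash
python3 -m crank '[[[-0.004,0,0.1],[0,0,0]],[[-0.004,0,0.2],[0,0,0]],[[-0.004,0,0.27],[0,0,0]],[[-0.004,0,0.27],[0,0,0]],[[-0.004,0,0.27],[0,0,0]]]'
python3 plan.py .606 .0266 .1 161.1; python3 - <<'E'
from h import *
p,d,s=snap('wrist','w5')
c=viewer.camera_params('wrist'); T=np.array(c['tool_from_camera'])
v,u=np.mgrid[:480,:640]; P=np.stack([(u-c['cx'])/c['fx']*d,(v-c['cy'])/c['fy']*d,d],-1)@T[:3,:3].T+T[:3,3]
np.save('pics/w5P.npy',P)
for col in (260,340,420):
  for r in range(90,240,5): print(col,r,(P[r,col]*1000).round(1))
E
python3 held.py w5 .009 .015
```

```text
t: 8.25
tool_pos: [0.6056, 0.0285, 0.1063]
eef_rot: [1.829, -2.554, 0.0]
contact_force: [0.6, -0.2, -3.0]
grip_width: 0.012
pos [0.6056 0.0285 0.1063] yaw 161.21 tilt 0.0005 t 8.25 F [ 0.6 -0.2 -3. ] g 0.012 q6 -0.7
shift shares [ 0.0081 -0.0048  0.0315] turn shares [ 0.     -0.0002  0.0006] rot deg [ 0.  -0.   0.1] rows>= 0.1
260 90 [ 91.4 -35.1 105.2]
260 95 [ 88.7 -35.2 105.5]
260 100 [ 86.  -35.4 105.7]
260 105 [ 83.3 -35.5 105.4]
260 110 [ 80.5 -35.5 104.4]
260 115 [ 77.8 -35.9 106.2]
260 120 [ 75.  -35.9 105.8]
260 125 [ 72.2 -36.  105.4]
260 130 [ 69.3 -36.2 105.7]
260 135 [ 66.5 -36.3 106.1]
260 140 [ 63.6 -36.3 105.2]
260 145 [ 60.7 -36.5 105.4]
260 150 [ 57.8 -36.7 106. ]
260 155 [ 55.7 -35.5  97. ]
260 160 [ 53.5 -34.7  91.1]
260 165 [ 50.7 -34.9  91.6]
260 170 [ 47.6 -35.4  93.7]
260 175 [ 47.6 -32.4  73.5]
260 180 [ 50.7 -27.   37.3]
260 185 [ 50.7 -25.1  24.5]
260 190 [ 48.7 -25.1  24.3]
260 195 [ 46.5 -25.3  24.7]
260 200 [ 45.8 -24.4  18.2]
260 205 [ 45.6 -23.2   9.9]
260 210 [ 45.6 -22.    1.7]
260 215 [ 45.9 -20.7  -6.9]
260 220 [ 45.4 -20.  -11.9]
260 225 [ 43.6 -2
[... 1068 characters left out ...]
2.1  57.8 106.3]
420 130 [ 69.3  57.7 105.1]
420 135 [ 66.4  58.5 107.5]
420 140 [ 63.6  58.3 106. ]
420 145 [ 60.6  58.6 106.3]
420 150 [ 57.8  58.5 105.1]
420 155 [55.7 56.8 97.1]
420 160 [53.5 55.6 91.2]
420 165 [50.6 55.9 91.6]
420 170 [47.2 57.3 96.4]
420 175 [47.2 52.5 75.9]
420 180 [50.6 43.6 38.3]
420 185 [50.6 40.5 24.9]
420 190 [48.7 40.4 24. ]
420 195 [46.6 40.6 24.1]
420 200 [45.7 39.3 18.3]
420 205 [45.8 37.1  8.8]
420 210 [45.8 35.3  0.9]
420 215 [45.5 33.8 -5.5]
420 220 [ 45.4  32.4 -11.7]
420 225 [ 43.7  32.5 -11.6]
420 230 [ 42.   32.5 -12. ]
420 235 [34.8 37.3  6.5]
7478 tool y -70.0 71.1 x max 46.2 z med -11.82
far edge x at 0 45.86 slope deg -0.07 z slope -0.0008 z0 -11.8
```

View pics/w5.png

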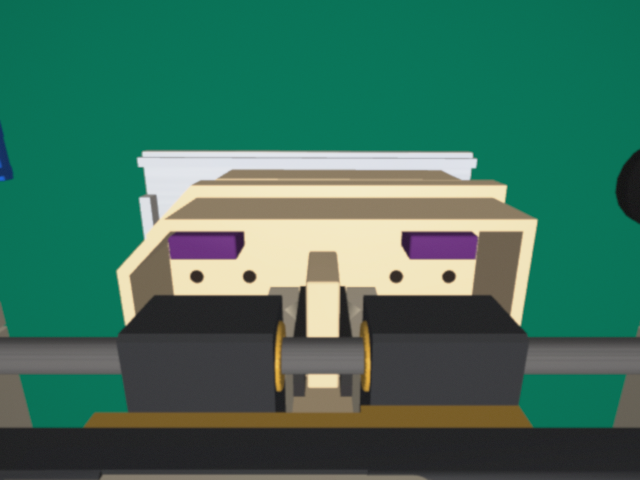

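```bash
python3 -m crank '[[[0.008,-0.005,0.05],[0,0,0.0005]],[[0.008,-0.005,0.09],[0,0,0.0005]],[[0.008,-0.005,0.09],[0,0,0.0005]],[[0.008,-0.005,0.09],[0,0,0.0005]]]'
python3 plan.py .606 .0266 .0732 161.1
python3 - <<'E'
from h import *
p,d,s=snap('wrist','w6'); snap('side','s6'); snap('scene','c6')
c=viewer.camera_params('wrist'); T=np.array(c['tool_from_camera'])
v,u=np.mgrid[:480,:640]; P=np.stack([(u-c['cx'])/c['fx']*d,(v-c['cy'])/c['fy']*d,d],-1)@T[:3,:3].T+T[:3,3]
for col in (260,340,420):
  for r in range(150,186,3): print(col,r,(P[r,col]*1000).round(1))
E
```

```text
t: 8.7
tool_pos: [0.6058, 0.0259, 0.0879]
eef_rot: [1.825, -2.556, -0.0]
contact_force: [-0.1, 0.2, -4.0]
grip_width: 0.0117
pos [0.6058 0.0259 0.0879] yaw 161.05 tilt 0.0007 t 8.7 F [-0.1  0.2 -4. ] g 0.0117 q6 -0.7
shift shares [-0.0034  0.0003  0.0733] turn shares [ 0.0002 -0.0002 -0.0003] rot deg [ 0.  -0.  -0.1] rows>= 0.3
260 150 [ 59.3 -34.   87.7]
260 153 [ 57.8 -33.9  86.5]
260 156 [ 56.  -34.2  88.1]
260 159 [ 55.2 -33.   80.2]
260 162 [ 53.9 -32.8  78. ]
260 165 [ 52.  -33.2  80.2]
260 168 [ 51.2 -32.4  74.4]
260 171 [ 49.7 -32.3  73.4]
260 174 [ 48.2 -32.3  73. ]
260 177 [ 45.8 -33.2  78.6]
260 180 [ 50.7 -27.   37.4]
260 183 [ 50.6 -25.9  30. ]
340 150 [59.4 10.2 87.1]
340 153 [57.7 10.2 87.4]
340 156 [56.  10.3 88. ]
340 159 [55.  10.  81.9]
340 162 [53.9  9.9 78. ]
340 165 [52.1 10.  79.5]
340 168 [51.5  9.6 71.5]
340 171 [49.9  9.7 72.2]
340 174 [48.1  9.8 74.1]
340 177 [45.9 10.  77.9]
340 180 [50.7  8.2 37.5]
340 183 [50.9  7.8 28.4]
420 150 [59.3 54.3 87.4]
420 153 [57.7 54.6 87.9]
420 156 [56.  54.7 88. ]
420 159 [55.1 53.2 81. ]
420 162 [53.8 52.7 78.8]
420 165 [52.1 52.9 79.2]
420 168 [51.3 51.7 73.6]
420 171 [49.8 51.7 73. ]
420 174 [48.1 51.9 73.4]
420 177 [45.7 53.3 79. ]
420 180 [50.6 43.6 38.2]
420 183 [50.6 41.7 30.1]
```

View pics/c6.png

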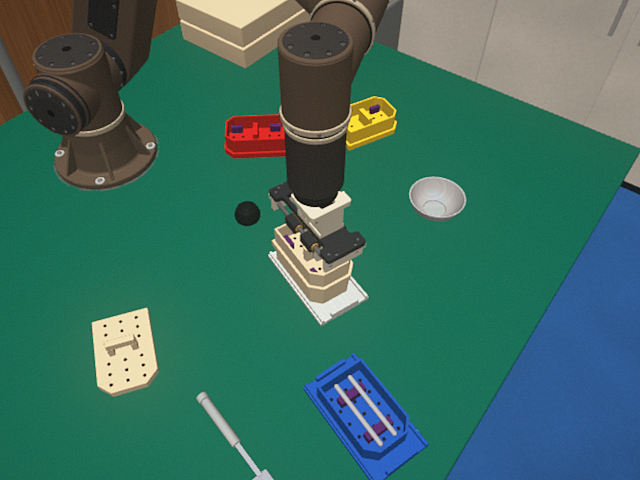

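```bash
python3 -m crank '[[[-0.002,0,0.015],[0,0,0]],[[-0.002,0,0.03],[0,0,0]],[[-0.002,0,0.04],[0,0,0]],[[-0.002,0,0.04],[0,0,0]]]'
python3 plan.py .606 .0266 .0732 161.1
```

```text
t: 9.25
tool_pos: [0.6058, 0.0264, 0.0797]
eef_rot: [1.825, -2.556, -0.001]
contact_force: [-0.2, -0.5, -4.3]
grip_width: 0.0122
pos [0.6058 0.0264 0.0797] yaw 161.05 tilt 0.0008 t 9.25 F [-0.2 -0.5 -4.3] g 0.0122 q6 -0.7
shift shares [-0.0011 -0.0005  0.0323] turn shares [ 0.0002 -0.0001 -0.0003] rot deg [ 0.  -0.  -0.1] rows>= 0.1
```

```bash
python3 -m crank '[[[0,0,0.015],[0,0,0]],[[0,0,0.025],[0,0,0]],[[0,0,0.03],[0,0,0]],[[0,0,0.032],[0,0,0]],[[0,0,0.032],[0,0,0]]]'
python3 plan.py .606 .0266 .0732 161.1
```

```text
t: 9.75
tool_pos: [0.6062, 0.0265, 0.0738]
eef_rot: [-1.825, 2.557, -0.0]
contact_force: [0.0, 0.1, -4.7]
grip_width: 0.0119
pos [0.6062 0.0265 0.0738] yaw 161.05 tilt 0.0001 t 9.75 F [ 0.   0.1 -4.7] g 0.0119 q6 -0.7
shift shares [-0.0003  0.001   0.0031] turn shares [-0.      0.     -0.0003] rot deg [-0.  0. -0.] rows>= 0.0
```

```bash
python3 -m crank '[[[0,0,0.004],[0,0,0]],[[0,0,0.008],[0,0,0]],[[0,0,0.012],[0,0,0]],[[0,0,0.012],[0,0,0]]]'
python3 plan.py .606 .0266 .0732 161.1
```

```text
t: 10.15
tool_pos: [0.6063, 0.0266, 0.0737]
eef_rot: [-1.826, 2.555, -0.001]
contact_force: [-8.4, 1.3, 15.5]
grip_width: 0.0119
pos [0.6063 0.0266 0.0737] yaw 161.1 tilt 0.0011 t 10.15 F [-8.4  1.3 15.5] g 0.0119 q6 -0.7
shift shares [0.0002 0.0013 0.0024] turn shares [-0.0003  0.0001 -0.    ] rot deg [-0.1  0.  -0. ] rows>= 0.0
```

```bash
python3 -m crank '[[[0,0,-0.006],[0,0,0]],[[0,0,-0.009],[0,0,0]],[[0,0,-0.009],[0,0,0]]]'
python3 -m crank '[[[0,0,0],[0,0,0]],[[0,0,0],[0,0,0]],[[0,0,0],[0,0,0]],[[0,0,0],[0,0,0]],[[0,0,0],[0,0,0]]]' 0
python3 -m crank '[[[0,0,-0.2],[0,0,0]],[[0,0,-0.4],[0,0,0]],[[0,0,-0.6],[0,0,0]],[[0,0,-0.8],[0,0,0]],[[0.25,0,-1],[0,0,0]],[[0.25,0,-1],[0,0,0]],[[0.25,0,-1],[0,0,0]]]'
python3 look.py w7 .606 .026 .092 .078 .092; python3 plan.py .606 .0266 .0732 161.1
```

```text
t: 10.45
tool_pos: [0.6064, 0.0266, 0.0737]
eef_rot: [-1.826, 2.556, -0.0]
contact_force: [-3.4, 0.7, 6.3]
grip_width: 0.0118
t: 10.95
tool_pos: [0.6062, 0.0265, 0.073]
eef_rot: [1.825, -2.557, -0.0]
contact_force: [0.1, 0.2, -0.6]
grip_width: 0.0421
t: 11.65
tool_pos: [0.5901, -0.0219, 0.2752]
eef_rot: [-1.821, 2.556, -0.002]
contact_force: [0.7, 0.4, 0.6]
grip_width: 0.0441
3340 c 605.6 26.7 [ 91.5 140.4] L 161.1 zmed 0.085
pos [ 0.5898 -0.0212  0.2735] yaw 160.97 tilt 0.0013 t 11.7 F [-0.8 -0.2 -0.6] g 0.0438 q6 -0.63
shift shares [-0.2514  0.002   1.0016] turn shares [-0.0003  0.0003 -0.0007] rot deg [-0.   0.1 -0.1] rows>= 4.1
```

View pics/w7.png

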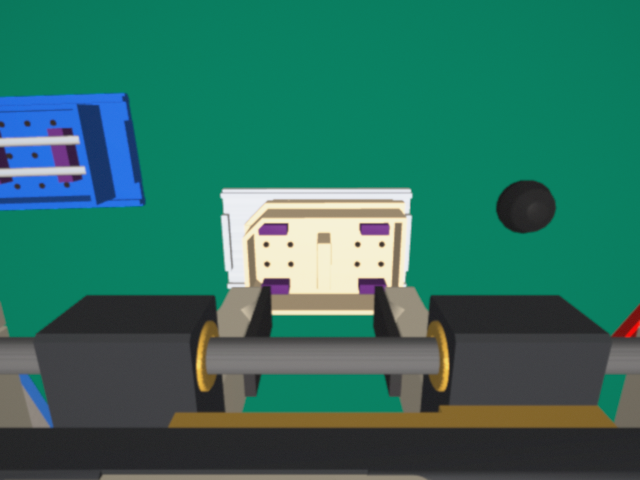

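```bash
python3 - <<'E'
from h import *
z=np.load('pics/w7.npz'); W=cloud('wrist',z['d'],dict(tool_pos=z['pos'],eef_rot=z['rot']))
m=(np.hypot(W[...,0]-.606,W[...,1]-.026)<.092)&(W[...,2]>.081)&(W[...,2]<.089)
P=W[m]; A=np.c_[P[:,:2]-[.606,.026],np.ones(len(P))]; print(np.linalg.lstsq(A,P[:,2],rcond=None)[0])
E
python3 plan.py .417 -.358 .3 146.2
```

```text
[-0.00178756 -0.00471765  0.0848811 ]
pos [ 0.5898 -0.0212  0.2735] yaw 160.97 tilt 0.0013 t 11.7 F [-0.8 -0.2 -0.6] g 0.0438 q6 -0.63
shift shares [ 1.8734  0.2674 -0.1349] turn shares [-0.0002  0.0004  0.0821] rot deg [-0.   0.1 14.8] rows>= 7.6
```

Tray level (tilt under 0.005 rad), rim at 85 mm: seated. Now the lid.

```bash
python3 -m crank '[[[0.94,0.134,-0.135],[0,0,0]],[[0.94,0.134,-0.135],[0,0,0]],[[0.94,0.134,-0.135],[0,0,0]],[[0.94,0.134,-0.135],[0,0,0]],[[0.94,0.134,-0.135],[0,0,0]]]'
python3 -m crank '[[[0.93,0.134,0],[0,0,0.082]],[[0.93,0.134,0],[0,0,0.082]],[[0.93,0.134,0],[0,0,0.082]],[[0.93,0.134,0],[0,0,0.082]],[[0.93,0.134,0],[0,0,0.082]],[[0.93,0.134,0],[0,0,0.082]]]'
python3 look.py w8 .445 -.316 .1 .009 .02; python3 plan.py .445 -.316 .14 146.2
python3 - <<'E'
from h import *
z=np.load('pics/w8.npz'); W=cloud('wrist',z['d'],dict(tool_pos=z['pos'],eef_rot=z['rot']))
m=(np.hypot(W[...,0]-.445,W[...,1]+.316)<.04)&(W[...,2]>.042)
print(cv2.minAreaRect((W[m][:,:2]*1000).astype(np.float32)),np.median(W[m][:,2]))
E
```

```text
t: 12.2
tool_pos: [0.5017, -0.1925, 0.2996]
eef_rot: [1.821, -2.559, -0.001]
contact_force: [0.3, 0.3, -0.3]
grip_width: 0.0437
t: 12.8
tool_pos: [0.4176, -0.3571, 0.2984]
eef_rot: [1.479, -2.77, -0.004]
contact_force: [1.2, 1.3, -0.5]
grip_width: 0.0442
11135 c 446.1 -314.9 [100.8 150.4] L 146.3 zmed 0.0148
pos [ 0.418  -0.3566  0.2987] yaw 146.27 tilt 0.0022 t 12.85 F [-0.3  0.7  0.2] g 0.044 q6 -0.24
shift shares [-0.2436 -0.0013  0.7935] turn shares [ 0.0007 -0.      0.0004] rot deg [ 0.1 -0.   0.1] rows>= 3.3
((445.9901428222656, -315.3774108886719), (50.593997955322266, 11.39172077178955), 55.93483352661133) 0.048596937967560316
```

View pics/w8_m.png

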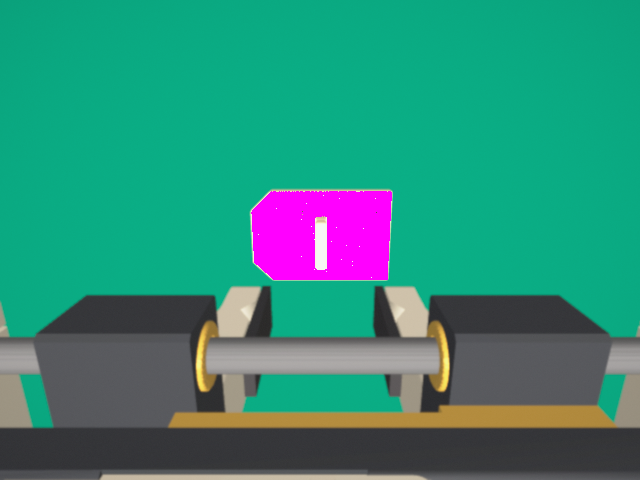

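```bash
python3 -m crank '[[[-0.25,0.005,0.5],[0,0,0]],[[-0.25,0.005,0.5],[0,0,0]],[[-0.25,0.005,0.5],[0,0,0]],[[-0.25,0.005,0.8],[0,0,0]],[[-0.25,0.005,0.8],[0,0,0]],[[-0.25,0.005,0.8],[0,0,0]],[[-0.25,0.005,0.8],[0,0,0]]]'
python3 plan.py .446 -.315 .040 146.2
```

```text
t: 13.55
tool_pos: [0.4459, -0.3154, 0.142]
eef_rot: [-1.483, 2.769, -0.003]
contact_force: [0.4, -0.7, 0.0]
grip_width: 0.0438
pos [ 0.4459 -0.3154  0.142 ] yaw 146.34 tilt 0.0019 t 13.55 F [ 0.4 -0.7  0. ] g 0.0438 q6 -0.33
shift shares [-0.002   0.0019  0.5101] turn shares [-0.0006 -0.      0.0008] rot deg [-0.1 -0.   0.1] rows>= 2.0
```

```bash
python3 -m crank '[[[-0.002,0.001,0.2],[0,0,0]],[[-0.002,0.001,0.35],[0,0,0]],[[-0.002,0.001,0.46],[0,0,0]],[[-0.002,0.001,0.505],[0,0,0]],[[-0.002,0.001,0.505],[0,0,0]],[[-0.002,0.001,0.505],[0,0,0]]]' 
python3 plan.py .446 -.315 .040 146.2
```

```text
t: 14.15
tool_pos: [0.446, -0.3151, 0.0409]
eef_rot: [-1.482, 2.769, -0.003]
contact_force: [-0.0, -0.6, -0.2]
grip_width: 0.0442
pos [ 0.446  -0.3151  0.0409] yaw 146.31 tilt 0.0025 t 14.15 F [-0.  -0.6 -0.2] g 0.0442 q6 -0.33
shift shares [-0.0004  0.0003  0.0044] turn shares [-0.0008  0.0002  0.0006] rot deg [-0.1  0.   0.1] rows>= 0.0
```

```bash
python3 -m crank '[[[0,0,0.003],[-0.0008,0,0]],[[0,0,0.003],[-0.0008,0,0]],[[0,0,0.003],[-0.0008,0,0]],[[0,0,0.003],[-0.0008,0,0]],[[0,0,0.003],[-0.0008,0,0]],[[0,0,0.003],[-0.0008,0,0]],[[0,0,0.003],[-0.0008,0,0]],[[0,0,0.003],[-0.0008,0,0]]]' -1 35
python3 -m crank '[[[0,0,-0.1],[0,0,0]],[[0,0,-0.3],[0,0,0]],[[0,0,-0.5],[0,0,0]],[[0,0,-0.75],[0,0,0]],[[0,0,-0.75],[0,0,0]],[[0,0,-0.75],[0,0,0]]]'
python3 plan.py .606 .0266 .19 161.1; python3 - <<'E'
from h import *
p,d,s=snap('wrist','w9')
E
python3 held.py w9 -.030 -.022; python3 held.py w9 .005 .015
```

```text
t: 14.95
tool_pos: [0.4452, -0.3147, 0.0389]
eef_rot: [1.482, -2.769, -0.002]
contact_force: [0.5, -0.1, 4.3]
grip_width: 0.0112
t: 15.55
tool_pos: [0.4448, -0.3144, 0.1888]
eef_rot: [-1.481, 2.77, 0.003]
contact_force: [0.1, 0.8, -5.0]
grip_width: 0.0119
pos [ 0.4448 -0.3144  0.1888] yaw 146.26 tilt 0.0022 t 15.55 F [ 0.1  0.8 -5. ] g 0.0119 q6 -0.33
shift shares [-1.8653  0.2767 -0.0032] turn shares [ 0.0005  0.0004 -0.0824] rot deg [  0.1   0.1 -14.8] rows>= 7.5
23840 tool y -74.6 76.1 x max 50.3 z med 24.27
far edge x at 0 49.96 slope deg -0.02 z slope 0.0001 z0 24.26
596 tool y -5.2 6.6 x max 25.6 z med -9.22
far edge x at 0 25.23 slope deg 1.83 z slope -0.0081 z0 -9.19
```

View pics/w9.png

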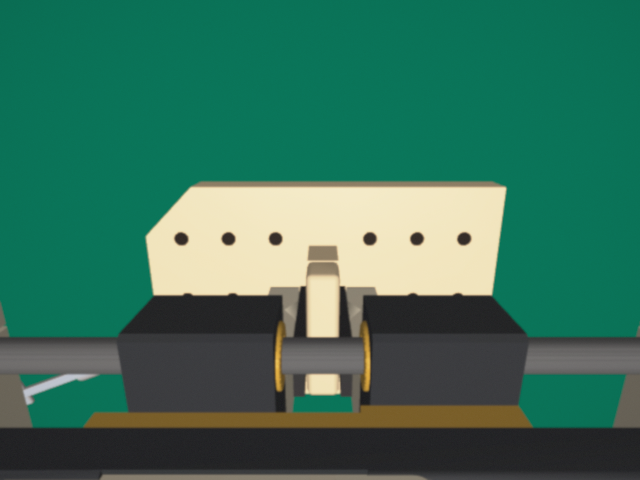

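```bash
python3 -m crank '[[[-0.93,0.14,0],[0,0,0]],[[-0.93,0.14,0],[0,0,0]],[[-0.93,0.14,0],[0,0,0]],[[-0.93,0.14,0],[0,0,0]],[[-0.93,0.14,0],[0,0,0]]]'
python3 -m crank '[[[-0.93,0.14,0],[0,0,-0.0825]],[[-0.93,0.14,0],[0,0,-0.0825]],[[-0.93,0.14,0],[0,0,-0.0825]],[[-0.93,0.14,0],[0,0,-0.0825]],[[-0.93,0.14,0],[0,0,-0.0825]],[[-0.93,0.14,0],[0,0,-0.0825]],[[-0.93,0.14,0],[0,0,-0.0825]]]'
python3 plan.py .6061 .0262 .135 161.1
```

```text
t: 16.1
tool_pos: [0.5256, -0.1408, 0.1861]
eef_rot: [1.485, -2.764, -0.007]
contact_force: [0.6, -1.2, -3.6]
grip_width: 0.0115
t: 16.8
tool_pos: [0.6036, 0.0249, 0.187]
eef_rot: [1.824, -2.553, -0.006]
contact_force: [-0.7, -1.0, -2.9]
grip_width: 0.0117
pos [0.6036 0.0249 0.187 ] yaw 161.11 tilt 0.0055 t 16.8 F [-0.7 -1.  -2.9] g 0.0117 q6 -0.69
shift shares [-0.0106 -0.0109  0.2598] turn shares [ 0.0017 -0.0004  0.    ] rot deg [ 0.3 -0.1  0. ] rows>= 1.0
```

```bash
python3 -m crank '[[[-0.004,-0.01,0.1],[0,0,0]],[[-0.004,-0.01,0.2],[0,0,0]],[[-0.004,-0.01,0.25],[0,0,0]],[[-0.004,-0.01,0.25],[0,0,0]],[[-0.004,-0.01,0.25],[0,0,0]]]'
python3 plan.py .6061 .0262 .127 161.1
python3 - <<'E'
from h import *
p,d,s=snap('wrist','w10')
c=viewer.camera_params('wrist'); T=np.array(c['tool_from_camera'])
v,u=np.mgrid[:480,:640]; P=np.stack([(u-c['cx'])/c['fx']*d,(v-c['cy'])/c['fy']*d,d],-1)@T[:3,:3].T+T[:3,3]
for col in (260,340,420):
  for r in range(140,196,4): print(col,r,(P[r,col]*1000).round(1))
E
```

```text
t: 17.3
tool_pos: [0.6071, 0.0253, 0.1392]
eef_rot: [1.826, -2.555, -0.003]
contact_force: [-0.5, 0.1, -3.0]
grip_width: 0.0113
pos [0.6071 0.0253 0.1392] yaw 161.11 tilt 0.0022 t 17.3 F [-0.5  0.1 -3. ] g 0.0113 q6 -0.69
shift shares [-0.0024  0.006   0.0608] turn shares [0.0007 0.0001 0.0001] rot deg [0.1 0.  0. ] rows>= 0.2
260 140 [ 61.6 -41.3 138.4]
260 144 [ 59.  -41.4 137.9]
260 148 [ 56.3 -41.5 138.3]
260 152 [ 54.4 -40.5 130.7]
260 156 [ 52.1 -40.2 127.9]
260 160 [ 49.8 -39.9 124.9]
260 164 [ 47.4 -39.8 123.5]
260 168 [ 49.3 -34.6  89.2]
260 172 [ 47.  -34.8  89.6]
260 176 [ 44.6 -35.   90.4]
260 180 [ 50.8 -26.9  37.2]
260 184 [ 50.7 -25.5  27.1]
260 188 [ 49.7 -24.9  23.2]
260 192 [ 48.1 -25.   23. ]
340 140 [ 61.6  12.3 138.7]
340 144 [ 59.   12.4 138.2]
340 148 [ 56.3  12.4 138.8]
340 152 [ 54.3  12.1 131.3]
340 156 [ 52.   12.  128.6]
340 160 [ 49.7  11.9 125.5]
340 164 [ 47.4  11.9 123.7]
340 168 [49.2 10.4 89.3]
340 172 [47.  10.4 89.4]
340 176 [44.8 10.5 89. ]
340 180 [50.7  8.2 37.1]
340 184 [50.6  7.8 27.2]
340 188 [49.5  7.7 24.5]
340 192 [47.9  7.7 23.9]
420 140 [ 61.6  65.9 138. ]
420 144 [ 58.9  66.3 138.8]
420 148 [ 56.4  66.1 137.5]
420 152 [ 54.5  64.4 129.2]
420 156 [ 51.9  64.4 128.8]
420 160 [ 49.8  63.6 124.5]
420 164 [ 47.2  63.9 125.1]
420 168 [49.3 55.3 88.5]
420 172 [47.  55.7 89.4]
420 176 [44.7 55.9 89.6]
420 180 [50.5 43.7 38.7]
420 184 [50.5 41.2 27.8]
420 188 [49.4 40.5 24.8]
420 192 [48.  40.4 23.7]
```

View pics/w10.png

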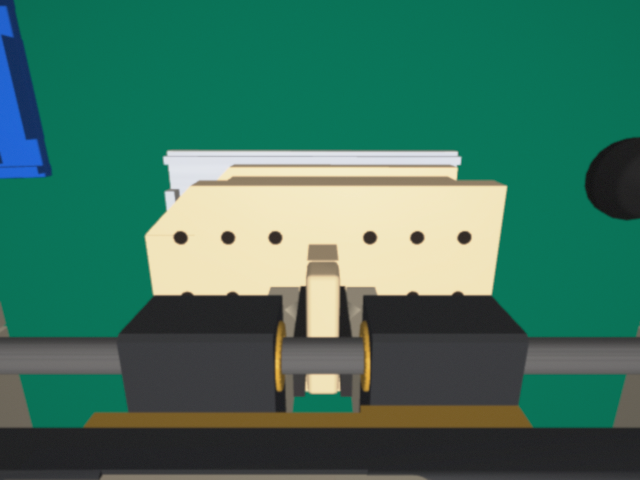

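```bash
python3 -m crank '[[[-0.003,0.006,0.03],[0.0007,0,0]],[[-0.003,0.006,0.06],[0.0007,0,0]],[[-0.003,0.006,0.06],[0.0007,0,0]],[[-0.003,0.006,0.06],[0.0007,0,0]]]'
python3 plan.py .6061 .0262 .1133 161.1
```

```text
t: 17.75
tool_pos: [0.6059, 0.027, 0.1265]
eef_rot: [1.828, -2.555, -0.001]
contact_force: [-0.2, 0.2, -3.4]
grip_width: 0.0117
pos [0.6059 0.027  0.1265] yaw 161.16 tilt 0.0006 t 17.75 F [-0.2  0.2 -3.4] g 0.0117 q6 -0.69
shift shares [ 0.0033 -0.0023  0.0661] turn shares [0.0002 0.0001 0.0003] rot deg [0.  0.  0.1] rows>= 0.3
```

```bash
python3 -m crank '[[[0.002,-0.001,0.01],[0,0,0]],[[0.002,-0.001,0.02],[0,0,0]],[[0.002,-0.001,0.03],[0,0,0]],[[0.002,-0.001,0.035],[0,0,0]],[[0.002,-0.001,0.035],[0,0,0]]]'
python3 plan.py .6061 .0262 .1133 161.1
```

```text
t: 18.25
tool_pos: [0.6059, 0.0264, 0.1195]
eef_rot: [-1.827, 2.555, 0.001]
contact_force: [0.5, 0.2, -4.3]
grip_width: 0.0118
pos [0.6059 0.0264 0.1195] yaw 161.14 tilt 0.0007 t 18.25 F [ 0.5  0.2 -4.3] g 0.0118 q6 -0.69
shift shares [ 0.0009 -0.0012  0.0308] turn shares [0.0002 0.0001 0.0002] rot deg [0. 0. 0.] rows>= 0.1
```

```bash
python3 -m crank '[[[0,0,0.01],[0,0,0]],[[0,0,0.02],[0,0,0]],[[0,0,0.028],[0,0,0]],[[0,0,0.032],[0,0,0]],[[0,0,0.036],[0,0,0]],[[0,0,0.036],[0,0,0]]]'
python3 plan.py .6061 .0262 .1133 161.1
```

```text
t: 18.85
tool_pos: [0.6061, 0.0262, 0.1139]
eef_rot: [-1.827, 2.554, -0.0]
contact_force: [-5.3, -1.9, 7.1]
grip_width: 0.0115
pos [0.6061 0.0262 0.1139] yaw 161.16 tilt 0.0008 t 18.85 F [-5.3 -1.9  7.1] g 0.0115 q6 -0.69
shift shares [0.0001 0.0001 0.003 ] turn shares [-0.0002  0.0002  0.0003] rot deg [-0.   0.   0.1] rows>= 0.0
```

```bash
python3 -m crank '[[[0,0,-0.003],[0,0,0]],[[0,0,-0.005],[0,0,0]],[[0,0,-0.005],[0,0,0]]]'
python3 -m crank '[[[0,0,0],[0,0,0]],[[0,0,0],[0,0,0]],[[0,0,0],[0,0,0]],[[0,0,0],[0,0,0]],[[0,0,0],[0,0,0]]]' 0
python3 -m crank '[[[0,0,-0.2],[0,0,0]],[[0,0,-0.4],[0,0,0]],[[0,0,-0.6],[0,0,0]],[[0,0,-0.8],[0,0,0]],[[0.25,0,-1],[0,0,0]],[[0.25,0,-1],[0,0,0]],[[0.25,0,-1],[0,0,0]],[[0.25,0,-1],[0,0,0]]]'
python3 look.py w11 .606 .026 .1 .081 .096; python3 - <<'E'
from h import *
snap('side','s11'); snap('scene','c11'); print(ctrl.sense()['t'],ctrl.sense()['contact_force'])
z=np.load('pics/w11.npz'); W=cloud('wrist',z['d'],dict(tool_pos=z['pos'],eef_rot=z['rot']))
def pl(lo,hi,r=.09):
    m=(np.hypot(W[...,0]-.606,W[...,1]-.026)<r)&(W[...,2]>lo)&(W[...,2]<hi)
    P=W[m]; A=np.c_[P[:,:2]-[.606,.026],np.ones(len(P))]; print(len(P),np.linalg.lstsq(A,P[:,2],rcond=None)[0]); return P
pl(.084,.094); P=pl(.116,.13,.04); print(cv2.minAreaRect((P[:,:2]*1000).astype(np.float32)))
E
```

```text
t: 19.15
tool_pos: [0.6061, 0.0263, 0.114]
eef_rot: [-1.827, 2.555, 0.0]
contact_force: [-2.9, -1.7, 5.3]
grip_width: 0.0121
t: 19.65
tool_pos: [0.6061, 0.0266, 0.1133]
eef_rot: [-1.827, 2.555, 0.001]
contact_force: [-0.3, -0.1, 0.3]
grip_width: 0.0422
t: 20.45
tool_pos: [0.5895, -0.0209, 0.3126]
eef_rot: [1.826, -2.556, -0.002]
contact_force: [-0.0, 0.8, -0.6]
grip_width: 0.0437
14013 c 605.4 26.7 [101.  150.3] L 161.3 zmed 0.0897
20.6 [ 0.50902295 -0.06723165  0.02985939]
13946 [0.00035509 0.00274824 0.08972231]
744 [-0.01120157  0.03064038  0.12335735]
((605.7018432617188, 26.29718589782715), (50.3585090637207, 11.377995491027832), 71.26882934570312)
```

View pics/w11.png

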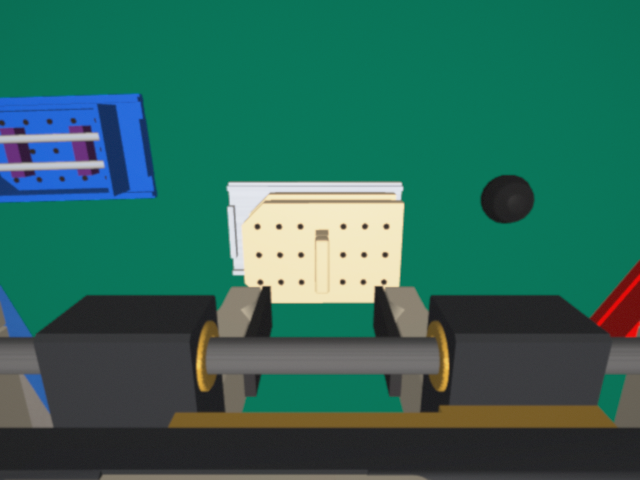

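View pics/s11.png

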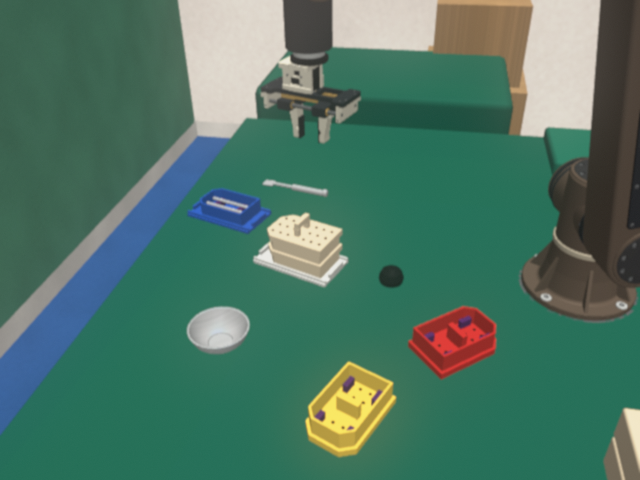

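The lid deck is at 89.7 mm (89 expected), tilted under 0.003 rad and centred with the tray. In the side view the stack is clean and the bystanders haven't moved. Handing in.

```bash
python3 - <<'E'
from cell import ctrl
print(ctrl.sense()['joint_velocities'].round(4)); print(ctrl.sign_off())
E
```

```text
[ 0.0007  0.002   0.0044  0.0027 -0.0029  0.0014]
the job is handed in; nothing more can be done
None
```

I stacked the middle tray on the base tray and put the lid on it, then handed the job in at about 20.6 s. The system gave no verdict, so the results below are my own measurements.

- **Middle tray:** I felt it down until it made firm contact. Its rim was then at 84.9–85.0 mm (85 expected), with a tilt of about 0.005 rad. Its centre was within 1 mm of the base tray's and its yaw matched.
- **Lid:** It slid over the rim without catching and went down to contact. Its deck was at 89.7 mm (89 expected) and the top of its handle at 123.4 mm (123 expected). Tilt was about 0.003 rad, and it was within 1 mm and 0.2° of the tray, with the cut corners matched.
- **Surroundings:** The gripper was open and clear of everything. The dish, steel instrument and black cup looked unmoved in the last side view, which I checked by eye only.

**Small disagreements:** Both parts made contact about 0.6 mm higher on the arm's reading than I had calculated, but the arm dropped about that much on release. The lid deck's 0.7 mm excess is within the 2 mm calibration. A tilt fit on the narrow handle top read 0.03 rad. I put that down to the surface being too small and relied on the much larger deck fit.

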